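Put the clean bottles back in the rack by size

TASK

Put the four clean blue-capped bottles back into the bottle rack, one upright in each compartment, in order of size: the largest at the end next to the magnetic stirrer, then the next largest, down to the smallest at the tube-rack end. They are glass, so keep them upright and set them down gently without dropping them, and leave the brown bottle, the beaker and the tip box where they are.

Things in the scene. Friction and masses are not known exactly. Their poses are not given: they have to be found in the camera images.
- bottle_250: Empty clear-glass 250 ml laboratory screw-cap bottle with a round blue cap, the largest of the four; loose, standing upright. Round body 70 mm across, 148 mm tall over all; the cap is 54 mm across and takes up the top 27 mm (grip it there from above). About 260 g. Origin: centre of its underside; z up along its axis.
- bottle_100: Empty clear-glass 100 ml laboratory screw-cap bottle with a round blue cap, the second largest of the four; loose, standing upright. Round body 56 mm across, 110 mm tall over all; the cap is 54 mm across and takes up the top 27 mm (grip it there from above). About 130 g. Origin: centre of its underside; z up along its axis.
- bottle_50: Empty clear-glass 50 ml laboratory screw-cap bottle with a round blue cap, the second smallest of the four; loose, standing upright. Round body 46 mm across, 95 mm tall over all; the cap is 42 mm across and takes up the top 24 mm (grip it there from above). About 80 g. Origin: centre of its underside; z up along its axis.
- bottle_25: Empty clear-glass 25 ml laboratory screw-cap bottle with a round blue cap, the smallest of the four; loose, standing upright. Round body 36 mm across, 78 mm tall over all; the cap is 34 mm across and takes up the top 22 mm (grip it there from above). About 50 g. Origin: centre of its underside; z up along its axis.
- rack: Fixed stainless bottle rack: open trough 364 mm long (its y), 94 mm deep (its x), 30 mm high, divided into one row of four square compartments, 86 mm clear inside; walls 4 mm thick, 30 mm high; floor 4 mm above the bench. Origin: centre of its underside. Compartment centres: y = -135, -45, 45, 135 mm, x = 0. Stirrer beyond one end, tube rack beyond the other; which is where changes.
- stirrer: Small white magnetic stirrer, 140 x 120 x 50 mm, with a round white ceramic plate on top and a pale blue front with a black knob. Fixed; stands just beyond one end of the bottle rack. Origin: centre of its underside.
- tube_rack: Black microtube rack, 120 x 85 mm and 52 mm high with its coloured tube caps. Fixed; stands just beyond the other end of the bottle rack. Origin: centre of its underside.
- amber_bottle: Brown (amber) bottle with a black cap, 52 mm across, 98 mm tall, standing among the clear ones; not part of the job, leave it where it is. Origin: centre of its underside.
- beaker: Open glass beaker without a lid, 68 mm across, 90 mm tall, standing among the bottles; leave it where it is. Origin: centre of its underside.
- tip_box: Pipette-tip box, 83 x 120 mm and 64 mm tall, grey base, clear lid, blue latch; leave it where it is. Origin: centre of its underside.
There are look-alikes about, which are no part of the job. Leave any green or pink look-alike of the bottle_25 alone.

How it is judged:
By the outcome, as a careful person would: the job done as asked, in the order asked, and still so for the second after the job is handed in, with the robot touching nothing.
It also fails if it takes over 106 s, if anything falls off the work surface, if the arm or the gripper's body presses on something with over 40 N, if the wrist force passes 120 N, or if a joint passes its speed limit or range.

ROBOT

A 7-joint arm with a two-finger parallel gripper is mounted at the origin on the work surface. World frame = base frame: x ahead of the robot, y to its left, z up, the work surface at z = 0. Lengths are in m, angles in rad, forces in N, time in s.
With the tool pointing down it reaches from about 0.4 to 0.85 m from the base axis. Payload 10.4 kg.
Tool frame: the origin (TCP) lies at the very end of the fingers, on their centre line; the grasp point (between the pads) lies 19 mm behind it; z points along the fingers, y is the line along which they close (so a half turn about z gives the same grasp; the last joint's range is limited). The gripper opens to 87 mm and grips with 3 to 60 N. Pads are 19 mm wide; open, the fingers measure 117 mm over their backs; the gripper's body (75 mm by 190 mm) begins 51 mm behind the grasp point.
Start: joints at [-1.143, 0.332, -0.065, 1.46, 0.022, 1.35, -0.088], TCP at [0.272, 0.563, 0.223] pointing down, gripper open.
Joint ranges: [-2.6, 2.6], [-0.5, 2.12], [-1.47, 1.34], [0.16, 2.42], [-1.27, 4.41], [0.06, 2.06], [-2.6, 2.6]. Speed limits (rad/s): [2.22, 2.22, 2.79, 2.79, 3.14, 3.14, 3.14].

INTERFACE

Orientations are given as a unit quaternion [x, y, z, w].
In Python, from bench import r gives the robot as it stands.
- The arm moves only by the tool jog_arm, called as name(argument=value, ...), one argument or row to a line, values as JSON. Schema: {"type":"object","properties":{"ticks":{"type":"array","items":{"type":"number"},"minItems":5,"maxItems":60},"grip_force":{"type":"number"},"only":{"type":"string"},"quiet":{"type":"boolean"},"lines":{"type":"string"}},"required":["ticks"],"additionalProperties":false}. ticks is one flat list of numbers that holds 1 to 12 rows one after another, with no inner brackets; each row has 5 numbers: dx, dy, dz in a scale on which 1.0 is 40 cm, then a turn about the tool's z in parts of the range, where 1.0 means 4 rad, then the finger opening in m; each row is the pose to reach, as a shift and turn from the pose commanded when the call began, along the tool's axes at that moment; what a row does not reach only later rows make up. A row lasts 1/10 s, in which the tool goes at most 0.05 m and 0.15 rad, less where a joint would pass 70% of its speed; a pose out of reach is approached as far as the arm can. The fingers move at their own pace and stop on an object; grip_force is the grip in N (left out, the last holds). Time passes only in rows, so rows that do not move let the fingers close. The tool returns the time, the measured TCP pose, the force, the opening and the grip force at its end. only (a regular expression) keeps the lines of the reply that match it, lines (a string "A,B") keeps lines A to B, and quiet returns only ok. A shift or turn number past 1, either way, is cut back to 1. Input that does not fit is refused with a message, and nothing moves.
- r.read_state(): the state, without advancing time (a new reading comes with each control period).
- r.camera(name): name is "scene" or "top" or "wrist"; returns a dict with "img" (420x560x3 uint8, red, green, blue), "fx", "fy", "cx", "cy" (pixels), "k1" (the pictures are not rectified: a ray, as slopes to the right and down, at radius r is drawn at 1 + k1 r^2 times it, then the intrinsics apply), "pose" (4x4, takes a point from camera to world coordinates). Camera axes: x right, y down, z forward; pixel columns grow to the right and rows downward; lengths in m; the calibration is good to about 2 mm. A picture is of the moment at which its call begins. There is no depth.
- r.close_job(): hands the job in; it is judged then, once.
Trained networks look in the newest picture that a camera, given by its name, has taken for a name from the list of things; names that differ only in an ending like _2 or _b are one class to them, and where a whole thing is asked for, a point or a joint stands for the part that bears it (a point fixed in the world has none). Each returns a list of dicts, best first, with "p" (0 to 1); they miss things now and then, are a little off and sometimes report something else, mostly with a low value. They report only what shows in the picture. A call takes as long as a camera call. They do not tell look-alikes from the thing itself.
- r.recognise(camera, label): "position" ([column, row] as shares, 0 to 1, of the picture: columns of its width, rows of its height, amid what is visible of it).
- r.regions_of(camera, label): "pixels" (420x560 bool, what is visible of it) and "position" ([column, row] as shares, 0 to 1, of the picture: columns of its width, rows of its height, amid what is visible of it).
The state is a dict: "time": time; "joint_positions": joint angles; "joint_vel": joint speeds; "joint_torque": joint torques, N m; "ee_pos": TCP position; "eef_rot": TCP orientation; "ft_force": force on the tool from outside, world axes, zero at the start; "torque": the same for the moment, N m; "width": finger opening in m; "grip_force": force on a finger pad.
Only numpy, scipy, OpenCV 4.12 (cv2) and the standard library are available. Lean on these libraries where they do the work, as an engineer would, in place of code of your own. Each camera call takes 0.05 s, during which the arm holds its last target. There are 200 camera calls.

## Working session

There is one attempt and no reset: what is moved stays moved. The work goes in short steps, Python scripts to look and compute and a tool call to move; the robot and the scene stay as the last step left them, time stands still between calls to the robot, and variables do not carry over. Pictures are saved under pics/ and viewed, at most 14 in all, crops included, and the job is handed in when it is done.

```bash
mkdir -p pics; ls; python3 - <<'E'
from bench import r
import cv2
for n in ("scene","top"):
    c=r.camera(n); cv2.imwrite(f"pics/{n}0.png",c["img"][:,:,::-1])
    print(n,c["fx"],c["cx"],c["cy"],c["k1"],c["pose"].round(3).tolist() if hasattr(c["pose"],"round") else c["pose"])
    for l in ("bottle_250","bottle_100","bottle_50","bottle_25","rack","stirrer","tube_rack","amber_bottle","beaker","tip_box"):
        print(l,[(round(d["p"],2),round(d["position"][0]*560),round(d["position"][1]*420)) for d in r.recognise(n,l)][:6])
print(r.read_state())
E
```

```text
pics
scene 457.8769269333968 278.63289784515393 211.20508437372388 -0.039031042056057126 [[0.064, 0.671, -0.739, 1.371], [0.998, -0.039, 0.052, 0.031], [0.006, -0.74, -0.672, 0.838], [0.0, 0.0, 0.0, 1.0]]
bottle_250 [(0.96, 136, 202), (0.95, 303, 196), (0.88, 264, 217), (0.83, 349, 215), (0.81, 253, 192), (0.78, 236, 174)]
bottle_100 [(0.96, 136, 202), (0.95, 303, 196), (0.88, 264, 217), (0.83, 349, 215), (0.81, 253, 192), (0.78, 236, 174)]
bottle_50 [(0.96, 136, 202), (0.95, 303, 196), (0.88, 264, 217), (0.83, 349, 215), (0.81, 253, 192), (0.78, 236, 174)]
bottle_25 [(0.96, 136, 202), (0.95, 303, 196), (0.88, 264, 217), (0.83, 349, 215), (0.81, 253, 192), (0.78, 236, 174)]
rack [(0.84, 264, 264)]
stirrer [(0.83, 141, 257), (0.31, 349, 216)]
tube_rack [(0.89, 383, 273)]
amber_bottle [(0.58, 178, 221)]
beaker [(0.87, 220, 193), (0.59, 143, 256)]
tip_box [(0.68, 411, 193)]
top 464.03591054464584 273.0512296771574 212.37356174780876 0.044827678194865876 [[-0.0, -0.983, 0.182, 0.327], [-1.0, -0.004, -0.023, 0.089], [0.023, -0.182, -0.983, 1.108], [0.0, 0.0, 0.0, 1.0]]
bottle_250 [(0.81, 
[... 652 characters left out ...]
oint_positions': array([-1.14262269,  0.33217102, -0.06468534,  1.46008845,  0.02163472,
        1.34990539, -0.08845752]), 'joint_vel': array([-0.00334787, -0.00017973,  0.00096227,  0.00020075, -0.00160593,
        0.00114811,  0.00134578]), 'joint_torque': array([-1.00030604e-03, -6.23048115e+01,  2.38788006e-02, -3.90126121e+01,
       -6.12552208e-02,  3.16331419e-02,  1.26054917e-05]), 'ee_pos': array([0.27230267, 0.56259274, 0.22259913]), 'eef_rot': array([2.23464294e-01, 9.74712114e-01, 5.87019088e-05, 2.27563091e-05]), 'ft_force': array([ 0.66060475, -0.52539576,  0.4138683 ]), 'torque': array([-0.01563861, -0.04039606, -0.02580476]), 'grip_force': 0.0, 'width': 0.08728516277129188}
```

View pictures.

View pics/scene0.png

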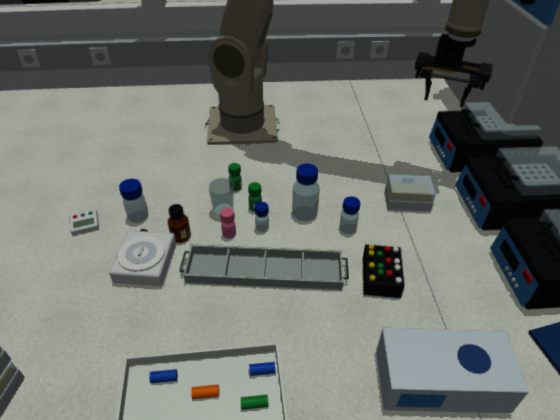

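View pics/top0.png

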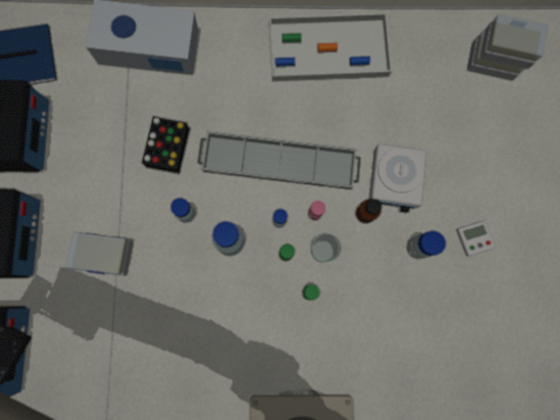

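```bash
cat > h.py <<'E'
from bench import r
import numpy as np, cv2
from scipy.optimize import least_squares, minimize
B={"250":(.054,.148,.027,.070),"100":(.054,.110,.027,.056),"50":(.042,.095,.024,.046),"25":(.034,.078,.022,.036)}
def proj(c,P):
    T=np.linalg.inv(np.array(c["pose"])); q=np.asarray(P,float)@T[:3,:3].T+T[:3,3]
    s=q[:,:2]/q[:,2:]; s=s*(1+c["k1"]*(s**2).sum(1,keepdims=True))
    return s*[c["fx"],c["fy"]]+[c["cx"],c["cy"]]
def hull(c,P): return cv2.convexHull(proj(c,P).astype(np.float32))
def cen(h):
    m=cv2.moments(h); return np.array([m["m10"],m["m01"]])/m["m00"]
t=np.linspace(0,2*np.pi,40)
def cap(x,y,d,h,l,z0=0):
    return np.vstack([np.c_[x+d/2*np.cos(t),y+d/2*np.sin(t),np.full(40,z0+z)] for z in (h,h-l)])
def blobs(c):
    hsv=cv2.cvtColor(c["img"],cv2.COLOR_RGB2HSV)
    m=cv2.inRange(hsv,(108,140,40),(128,255,255))
    m=cv2.morphologyEx(m,cv2.MORPH_OPEN,np.ones((3,3)))
    n,_,s,ce=cv2.connectedComponentsWithStats(m)
    return [(ce[i],s[i,4]) for i in range(1,n) if s[i,4]>40]
def fit(cams,pix,b,x0,z0=0):
    d,h,l,_=B[b]
    f=lambda p:np.concatenate([cen(hull(c,cap(*p,d,h,l,z0)))-q for c,q in zip(cams,pix)])
    s=least_squares(f,x0,diff_step=1e-3); return s.x,s.fun
def rackbox(p):
    x,y,a=p; R=np.array([[np.cos(a),-np.sin(a)],[np.sin(a),np.cos(a)]])
    q=np.array([[i*.047,j*.182] for i in(-1,1) for j in(-1,1)])@R.T+[x,y]
    return np.vstack([np.c_[q,np.full(4,z)] for z in(0,.03)])
E
python3 - <<'E'
from h import *
C={n:r.camera(n) for n in("scene","top")}
near={"scene":{"250":(307,174),"100":(131,187),"50":(351,204),"25":(262,209)},"top":{"250":(226,235),"100":(431,243),"50":(181,208),"25":(280,216)}}
pix={}
for n,c in C.items():
    bl=blobs(c)
    for k,q in near[n].items():
        b=min(bl,key=lambda b:np.hypot(*(b[0]-q))); pix[n,k]=b[0]; print(n,k,b[0].round(1),b[1])
for k in B:
    x0=(.6,0)
    x,f=fit([C["scene"],C["top"]],[pix["scene",k],pix["top",k]],k,x0)
    a=[cv2.contourArea(hull(c,cap(*x,*B[k][:3]))) for c in C.values()]
    print(k,x.round(4),"res",f.round(1),"areas",np.round(a),[fit([C[n]],[pix[n,k]],k,x)[0].round(4) for n in C])
M={}
for n in C:
    g=r.regions_of(n,"rack"); m=g[0]["pixels"].astype(np.uint8); M[n]=cv2.morphologyEx(m,cv2.MORPH_OPEN,np.ones((15,15)))
def cost(p,names):
    s=0
    for n in names:
        h=hull(C[n],rackbox(p)); im=np.zeros((420,560),np.uint8); cv2.fillConvexPoly(im,np.round(h*16).astype(np.int32),1,shift=4)
        s-=(im&M[n]).sum()/(im|M[n]).sum()
    return s
for names in (["scene","top"],["scene"],["top"]):
    best=min((minimize(cost,[x,y,a],args=(names,),method="Nelder-Mead",options=dict(initial_simplex=[[x,y,a],[x+.02,y,a],[x,y+.02,a],[x,y,a+.1]])) for x in(.65,.7) for y in(.05,.1) for a in(-.1,.1)),key=lambda s:s.fun)
    print(names,best.x.round(4),best.fun)
    if len(names)==2: p=best.x
def other(l,z):
    d=r.recognise("top",l)[0]["position"]; q=np.array(d)*[560,420]
    return least_squares(lambda v:proj(C["top"],[[v[0],v[1],z]])[0]-q,[.6,.1]).x.round(3)
for l,z in(("amber_bottle",.07),("beaker",.045),("tip_box",.04),("stirrer",.05),("tube_rack",.05)): print(l,other(l,z))
v=C["top"]["img"][:,:,::-1].copy()
cv2.polylines(v,[np.round(hull(C["top"],rackbox(p))).astype(int)],1,(0,0,255),1)
vs=C["scene"]["img"][:,:,::-1].copy()
cv2.polylines(vs,[np.round(hull(C["scene"],rackbox(p))).astype(int)],1,(0,0,255),1)
o=np.vstack([cv2.resize(v[115:265,150:460],None,fx=2,fy=2),cv2.resize(vs[150:300,100:410],None,fx=2,fy=2)])
cv2.imwrite("pics/fit.png",o)
E
```

```text
scene 250 [307.  171.4] 275
scene 100 [129.  186.8] 271
scene 50 [351.2 202.6] 162
scene 25 [260.8 207. ] 120
top 250 [225.5 234. ] 470
top 100 [431.5 242.9] 467
top 50 [180.  207.1] 236
top 25 [279.7 216.1] 135
250 [0.4589 0.1664] res [0.1 1.7 0.  0.9] areas [402. 563.] [array([0.452 , 0.1669]), array([0.4608, 0.1665])]
100 [ 0.447  -0.2841] res [1.2 1.5 1.  0.5] areas [406. 589.] [array([ 0.4409, -0.2883]), array([ 0.4482, -0.282 ])]
50 [0.526  0.2728] res [0.1 1.7 0.1 1. ] areas [269. 326.] [array([0.5196, 0.2736]), array([0.5283, 0.2731])]
25 [0.5098 0.0483] res [0.7 1.2 0.6 0.7] areas [182. 197.] [array([0.5053, 0.0468]), array([0.5115, 0.0496])]
['scene', 'top'] [ 0.6588  0.0478 -0.115 ] -1.9575051798420726
['scene'] [ 0.6584  0.047  -0.1156] -0.9855976956313011
['top'] [ 0.6594  0.0496 -0.1144] -0.9814290210890777
amber_bottle [ 0.519 -0.153]
beaker [ 0.44 -0.06]
tip_box [0.43  0.459]
stirrer [ 0.606 -0.232]
tube_rack [0.691 0.321]
```

View pics/fit.png

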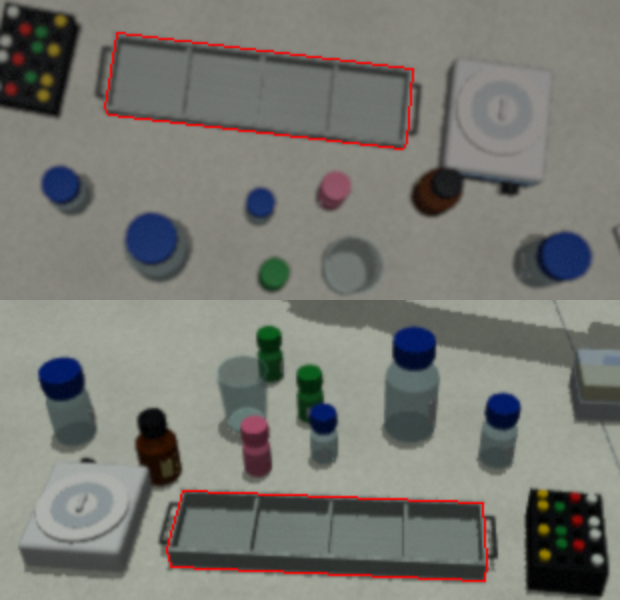

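```bash
cat >> h.py <<'E'
def blobs(c,loose=True):
    i=c["img"].astype(int); m=((i[:,:,2]-i[:,:,0]>25)&(i[:,:,2]-i[:,:,1]>22)).astype(np.uint8)
    n,_,s,ce=cv2.connectedComponentsWithStats(m)
    return [(ce[k],s[k,4]) for k in range(1,n) if s[k,4]>40]
from scipy.spatial.transform import Rotation
def go(*ts):
    s=r.read_state(); R=Rotation.from_quat(s["eef_rot"]).as_matrix(); print("at",s["ee_pos"].round(4),"yang",np.degrees(np.arctan2(R[1,1],R[0,1])).round(1),"q7",s["joint_positions"][6].round(2),"t",s["time"])
    for p in ts: print("  to",np.round(p,4),"tool",(R.T@(np.array(p)-s["ee_pos"])).round(4))
def comp(y,x=0):
    a=-.115; return np.array([.6588+x*np.cos(a)-y*np.sin(a),.0478+x*np.sin(a)+y*np.cos(a)])
E
python3 - <<'E'
from h import *
C={n:r.camera(n) for n in("scene","top")}
near={"scene":{"250":(307,174),"100":(131,187),"50":(351,204),"25":(262,209)},"top":{"250":(226,235),"100":(431,243),"50":(181,208),"25":(280,216)}}
for k in B:
    bb=[min(blobs(C[n]),key=lambda b:np.hypot(*(b[0]-near[n][k]))) for n in C]; pix=[b[0] for b in bb]
    x,f=fit(list(C.values()),pix,k,(.5,.1))
    a=[cv2.contourArea(hull(c,cap(*x,*B[k][:3]))) for c in C.values()]
    print(k,x.round(4),"res",f.round(1),"areas",[b[1] for b in bb],np.round(a),[fit([C[n]],[p],k,x)[0].round(4) for n,p in zip(C,pix)])
go((.4589,.1664,.24),(.4589,.1664,.121),(*comp(-.135),.24),(*comp(-.135),.125))
E
```

```text
250 [0.4607 0.1662] res [0.5 0.3 0.4 0.2] areas [np.int32(376), np.int32(514)] [403. 563.] [array([0.4596, 0.1652]), array([0.4611, 0.167 ])]
100 [ 0.4485 -0.2838] res [0.1 0.1 0.  0.1] areas [np.int32(377), np.int32(488)] [407. 589.] [array([ 0.4479, -0.2841]), array([ 0.4486, -0.2838])]
50 [0.5283 0.2727] res [0.5 0.3 0.4 0.3] areas [np.int32(239), np.int32(269)] [270. 326.] [array([0.527 , 0.2718]), array([0.529 , 0.2736])]
25 [0.5117 0.0485] res [0.4 0.4 0.4 0.2] areas [np.int32(160), np.int32(164)] [183. 197.] [array([0.5103, 0.0475]), array([0.5123, 0.0494])]
at [0.2723 0.5626 0.2226] yang 64.2 q7 -0.09 t 1.65
  to [0.4589 0.1664 0.24  ] tool [-0.3406 -0.2753 -0.0174]
  to [0.4589 0.1664 0.121 ] tool [-0.3406 -0.2753  0.1016]
  to [ 0.6433 -0.0863  0.24  ] tool [-0.6167 -0.4224 -0.0175]
  to [ 0.6433 -0.0863  0.125 ] tool [-0.6167 -0.4224  0.0975]
```

The manual's scale: shifts go in shares of 40 cm and turns go in shares of 4 rad. Converting my numbers, -0.342 m is -0.855, -0.2745 m is -0.6863.

jog_arm(
  ticks=[-0.075,-0.0625,0,0,0.087,-0.175,-0.1375,0,0,0.087,-0.25,-0.2,0,0,0.087,-0.35,-0.275,0,0,0.087,-0.45,-0.35,0,0,0.087,-0.525,-0.425,0,0,0.087,-0.625,-0.5,0,0,0.087,-0.7,-0.5625,0,0,0.087,-0.775,-0.625,0,0,0.087,-0.825,-0.6625,0,0,0.087,-0.855,-0.6863,0,0,0.087,-0.855,-0.6863,0,0,0.087],
  grip_force=15,
)

```text
time: 2.85
ee_pos: [0.4614, 0.1643, 0.2227]
eef_rot: [0.225, 0.974, -0.0, 0.0]
ft_force: [-0.1, 1.2, 0.0]
width: 0.0868
grip_force: 0.0
```

```bash
python3 - <<'E'
from h import *
go((.4607,.1662,.121))
E
```

```text
at [0.4614 0.1643 0.2227] yang 64.0 q7 0.69 t 2.85
  to [0.4607 0.1662 0.121 ] tool [0.0016 0.0014 0.1017]
```

To row units: 0.101 m is 0.2525, 0.1 m is 0.25.

jog_arm(
  ticks=[0,0,0.05,0,0.087,0,0,0.1125,0,0.087,0,0,0.175,0,0.087,0,0,0.225,0,0.087,0,0,0.25,0,0.087,0,0,0.2525,0,0.087,0,0,0.2525,0,0.087],
)

```text
time: 3.55
ee_pos: [0.4607, 0.1671, 0.1222]
eef_rot: [0.223, 0.975, 0.0, 0.0]
ft_force: [-0.5, 0.6, 0.2]
width: 0.0867
grip_force: 0.0
```

jog_arm(
  ticks=[0,0,0,0,0.06,0,0,0,0,0.05,0,0,0,0,0.045,0,0,0,0,0.045,0,0,0,0,0.045,0,0,0,0,0.045,0,0,0,0,0.045,0,0,0,0,0.045,0,0,0,0,0.045,0,0,0,0,0.045],
  grip_force=20,
)

```text
time: 4.55
ee_pos: [0.4606, 0.1665, 0.1217]
eef_rot: [0.224, 0.975, 0.0, 0.0]
ft_force: [-1.3, -0.8, 3.0]
width: 0.0535
grip_force: 20.0
```

```bash
python3 - <<'E'
from h import *
import cv2
c=r.camera("wrist"); cv2.imwrite("pics/w1.png",c["img"][:,:,::-1])
go((.4607,.1662,.121),(*comp(-.135),.26),(*comp(-.135),.126))
E
```

```text
at [0.4606 0.1665 0.1216] yang 64.2 q7 0.71 t 4.6
  to [0.4607 0.1662 0.121 ] tool [-0.0002 -0.0002  0.0006]
  to [ 0.6433 -0.0863  0.26  ] tool [-0.2746 -0.1479 -0.1384]
  to [ 0.6433 -0.0863  0.126 ] tool [-0.2746 -0.1479 -0.0044]
```

View pics/w1.png

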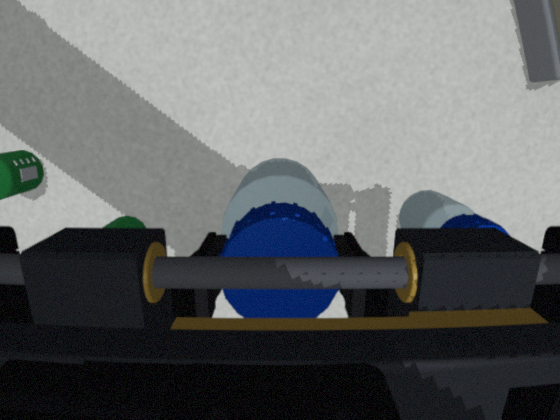

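To row units: -0.138 m is -0.345, -0.13 m is -0.325.

jog_arm(
  ticks=[0,0,-0.025,0,0.045,0,0,-0.075,0,0.045,0,0,-0.15,0,0.045,0,0,-0.225,0,0.045,0,0,-0.2875,0,0.045,0,0,-0.325,0,0.045,0,0,-0.345,0,0.045,0,0,-0.345,0,0.045],
  grip_force=20,
)

```text
time: 5.4
ee_pos: [0.4607, 0.1667, 0.2603]
eef_rot: [0.223, 0.975, 0.0, 0.0]
ft_force: [-0.5, 0.2, -3.8]
width: 0.0538
grip_force: 20.0
```

jog_arm(
  ticks=[-0.025,-0.0125,0,0,0.045,-0.0875,-0.0475,0,0,0.045,-0.1625,-0.0875,0,0,0.045,-0.25,-0.135,0,0,0.045,-0.3375,-0.1825,0,0,0.045,-0.425,-0.23,0,0,0.045,-0.5125,-0.275,0,0,0.045,-0.5875,-0.315,0,0,0.045,-0.6425,-0.3475,0,0,0.045,-0.675,-0.3625,0,0,0.045,-0.6865,-0.3698,0,0,0.045,-0.6865,-0.3698,0,0,0.045],
)

```text
time: 6.6
ee_pos: [0.6429, -0.0873, 0.2583]
eef_rot: [0.224, 0.975, -0.001, -0.001]
ft_force: [0.3, -1.0, -3.5]
width: 0.0533
grip_force: 20.0
```

jog_arm(
  ticks=[0,0,0.025,0,0.045,0,0,0.075,0,0.045,0,0,0.1375,0,0.045,0,0,0.2,0,0.045,0,0,0.25,0,0.045,0,0,0.2875,0,0.045,0,0,0.3125,0,0.045,0,0,0.325,0,0.045,0,0,0.325,0,0.045,0,0,0.325,0,0.045],
)

```text
time: 7.6
ee_pos: [0.6437, -0.0863, 0.1304]
eef_rot: [0.223, 0.975, 0.0, 0.001]
ft_force: [-0.1, 0.7, -2.2]
width: 0.0533
grip_force: 20.0
```

```bash
python3 - <<'E'
from h import *
go((*comp(-.135),.1257))
E
```

```text
at [ 0.6437 -0.0863  0.1304] yang 64.2 q7 1.34 t 7.6
  to [ 0.6433 -0.0863  0.1257] tool [ 0.0004 -0.0002  0.0047]
```

To row units: 0.0045 m is 0.0113, 0.004 m is 0.01.

jog_arm(
  ticks=[0,0,0.0025,0,0.045,0,0,0.005,0,0.045,0,0,0.0075,0,0.045,0,0,0.01,0,0.045,0,0,0.0113,0,0.045,0,0,0.0113,0,0.045,0,0,0.0113,0,0.045],
)

```text
time: 8.3
ee_pos: [0.6436, -0.0864, 0.1257]
eef_rot: [0.224, 0.975, 0.0, 0.0]
ft_force: [-2.9, -0.1, 5.6]
width: 0.0535
grip_force: 20.1
```

To row units: -0.09 m is -0.225, -0.07 m is -0.175.

jog_arm(
  ticks=[0,0,0,0,0.06,0,0,0,0,0.07,0,0,0,0,0.08,0,0,0,0,0.08,0,0,0,0,0.08,0,0,0,0,0.08,0,0,-0.0375,0,0.08,0,0,-0.1125,0,0.08,0,0,-0.175,0,0.08,0,0,-0.225,0,0.08,0,0,-0.225,0,0.08],
)

```text
time: 9.4
ee_pos: [0.6447, -0.0868, 0.2194]
eef_rot: [0.224, 0.975, 0.001, 0.003]
ft_force: [0.0, 0.3, 0.8]
width: 0.0798
grip_force: 0.0
```

```bash
python3 - <<'E'
from h import *
go((.4485,-.2838,.21),(.4485,-.2838,.084))
for n in ("scene",):
    c=r.camera(n); cv2.imwrite("pics/p1.png",cv2.resize(c["img"][120:320,60:420,::-1],None,fx=2,fy=2))
E
```

```text
at [ 0.6447 -0.0868  0.2194] yang 64.2 q7 1.32 t 9.4
  to [ 0.4485 -0.2838  0.21  ] tool [ 0.0908 -0.2629  0.0083]
  to [ 0.4485 -0.2838  0.084 ] tool [ 0.0914 -0.2632  0.1343]
```

View pics/p1.png

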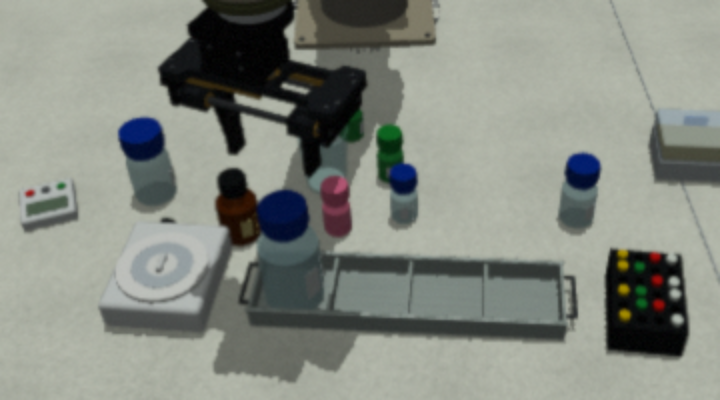

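To row units: -0.2627 m is -0.6568, -0.26 m is -0.65.

jog_arm(
  ticks=[0.0125,-0.0375,0,0,0.087,0.04,-0.1125,0,0,0.087,0.0675,-0.2,0,0,0.087,0.0975,-0.2875,0,0,0.087,0.1275,-0.375,0,0,0.087,0.1575,-0.4625,0,0,0.087,0.1875,-0.55,0,0,0.087,0.2125,-0.6125,0,0,0.087,0.225,-0.65,0,0,0.087,0.225,-0.6568,0,0,0.087,0.225,-0.6568,0,0,0.087,0.225,-0.6568,0,0,0.087],
)

```text
time: 10.65
ee_pos: [0.4488, -0.2822, 0.2147]
eef_rot: [0.222, 0.975, 0.0, -0.0]
ft_force: [-1.0, 0.4, 0.2]
width: 0.0873
grip_force: 0.0
```

```bash
python3 - <<'E'
from h import *
go((.4485,-.2838,.084))
E
```

```text
at [ 0.4488 -0.2822  0.2147] yang 64.3 q7 1.67 t 10.65
  to [ 0.4485 -0.2838  0.084 ] tool [-0.0005 -0.0016  0.1307]
```

To row units: 0.131 m is 0.3275, 0.125 m is 0.3125.

jog_arm(
  ticks=[0,0,0.05,0,0.087,0,0,0.125,0,0.087,0,0,0.2125,0,0.087,0,-0.0025,0.275,0,0.087,0,-0.0025,0.3125,0,0.087,0,-0.0025,0.3275,0,0.087,0,-0.0025,0.3275,0,0.087,0,-0.0025,0.3275,0,0.087],
)

```text
time: 11.45
ee_pos: [0.4481, -0.2843, 0.0847]
eef_rot: [0.223, 0.975, -0.0, 0.0]
ft_force: [0.5, -0.5, 0.1]
width: 0.0871
grip_force: 0.0
```

jog_arm(
  ticks=[0,0,0,0,0.06,0,0,0,0,0.05,0,0,0,0,0.045,0,0,0,0,0.045,0,0,0,0,0.045,0,0,0,0,0.045,0,0,0,0,0.045,0,0,0,0,0.045,0,0,0,0,0.045,0,0,0,0,0.045],
  grip_force=15,
)

```text
time: 12.45
ee_pos: [0.4475, -0.2843, 0.0841]
eef_rot: [0.223, 0.975, 0.0, 0.0]
ft_force: [1.3, 0.0, 1.7]
width: 0.0535
grip_force: 15.0
```

```bash
python3 - <<'E'
from h import *
go((*comp(-.045),.21),(*comp(-.045),.088))
E
```

```text
at [ 0.4475 -0.2843  0.0841] yang 64.2 q7 1.75 t 12.45
  to [0.6536 0.0031 0.21  ] tool [-0.0604  0.3485 -0.1258]
  to [0.6536 0.0031 0.088 ] tool [-0.0604  0.3485 -0.0038]
```

To row units: -0.19 m is -0.475, -0.18 m is -0.45.

jog_arm(
  ticks=[0,0,-0.025,0,0.045,0,0,-0.075,0,0.045,0,0,-0.15,0,0.045,0,0,-0.2375,0,0.045,0,0,-0.325,0,0.045,0,0,-0.4,0,0.045,0,0,-0.45,0,0.045,0,0,-0.475,0,0.045,0,0,-0.475,0,0.045],
)

```text
time: 13.35
ee_pos: [0.4476, -0.2847, 0.275]
eef_rot: [0.224, 0.975, -0.0, 0.001]
ft_force: [0.1, -0.4, -2.1]
width: 0.0535
grip_force: 15.0
```

jog_arm(
  ticks=[-0.005,0.025,0,0.0125,0.045,-0.0125,0.075,0,0.0375,0.045,-0.0275,0.1625,0,0.0675,0.045,-0.0425,0.25,0,0.1,0.045,-0.06,0.35,0,0.1325,0.045,-0.0775,0.45,0,0.165,0.045,-0.095,0.55,0,0.1975,0.045,-0.1125,0.65,0,0.23,0.045,-0.13,0.75,0,0.2625,0.045,-0.1425,0.825,0,0.29,0.045,-0.15,0.8625,0,0.305,0.045,-0.151,0.8713,0,0.309,0.045],
)

```text
time: 14.55
ee_pos: [0.6536, 0.0053, 0.2715]
eef_rot: [0.746, 0.665, -0.001, -0.001]
ft_force: [-0.2, -0.4, -1.4]
width: 0.0539
grip_force: 15.0
```

jog_arm(
  ticks=[0,0,0,0,0.045,0,0,0,0,0.045,0,0,0,0,0.045],
)

```text
time: 14.85
ee_pos: [0.6531, 0.0014, 0.2742]
eef_rot: [0.747, 0.665, 0.0, 0.0]
ft_force: [0.4, -0.6, -0.5]
width: 0.0537
grip_force: 15.0
```

```bash
python3 - <<'E'
from h import *
go((*comp(-.045),.088))
E
```

```text
at [0.6531 0.0014 0.2742] yang -6.7 q7 -0.05 t 14.85
  to [0.6536 0.0031 0.088 ] tool [0.0017 0.0003 0.1862]
```

To row units: 0.181 m is 0.4525, 0.175 m is 0.4375.

jog_arm(
  ticks=[0.0025,0,0.025,0,0.045,0.0025,0,0.075,0,0.045,0.0025,0,0.15,0,0.045,0.0025,0,0.225,0,0.045,0.0025,0,0.3,0,0.045,0.0025,0,0.3625,0,0.045,0.0025,0,0.4125,0,0.045,0.0025,0,0.4375,0,0.045,0.0025,0,0.4525,0,0.045,0.0025,0,0.4525,0,0.045,0.0025,0,0.4525,0,0.045],
)

```text
time: 15.95
ee_pos: [0.6542, 0.0039, 0.094]
eef_rot: [0.747, 0.665, 0.001, 0.0]
ft_force: [1.6, 0.6, -1.3]
width: 0.0538
grip_force: 15.0
```

jog_arm(
  ticks=[0,0,0.0025,0,0.045,0,0,0.005,0,0.045,0,0,0.0075,0,0.045,0,0,0.01,0,0.045,0,0,0.0113,0,0.045,0,0,0.0113,0,0.045,0,0,0.0113,0,0.045],
)

```text
time: 16.65
ee_pos: [0.6537, 0.004, 0.0885]
eef_rot: [0.747, 0.665, -0.0, -0.0]
ft_force: [-0.0, 0.2, -0.9]
width: 0.0538
grip_force: 15.0
```

Not in contact yet (−0.9 N is the bottle's weight); lower a little further.

To row units: 0.001 m is 0.0025, 0.0005 m is 0.0013.

jog_arm(
  ticks=[0,0,0.0013,0,0.045,0,0,0.0025,0,0.045,0,0,0.0025,0,0.045,0,0,0.0025,0,0.045],
)

```text
time: 17.05
ee_pos: [0.6539, 0.004, 0.0881]
eef_rot: [0.747, 0.665, 0.0, 0.0]
ft_force: [-1.1, 0.6, 4.9]
width: 0.0536
grip_force: 14.9
```

To row units: -0.1 m is -0.25, -0.085 m is -0.2125.

jog_arm(
  ticks=[0,0,0,0,0.06,0,0,0,0,0.07,0,0,0,0,0.075,0,0,0,0,0.075,0,0,0,0,0.075,0,0,0,0,0.075,0,0,-0.0375,0,0.075,0,0,-0.1125,0,0.075,0,0,-0.2125,0,0.075,0,0,-0.25,0,0.075,0,0,-0.25,0,0.075,0,0,-0.25,0,0.075],
)

```text
time: 18.25
ee_pos: [0.6536, 0.004, 0.1876]
eef_rot: [0.747, 0.665, 0.0, -0.0]
ft_force: [0.3, -0.6, -0.6]
width: 0.0752
grip_force: 0.0
```

```bash
python3 - <<'E'
from h import *
go((.5283,.2727,.19),(.5283,.2727,.072))
E
```

```text
at [0.6536 0.004  0.1876] yang -6.6 q7 -0.03 t 18.25
  to [0.5283 0.2727 0.19  ] tool [ 0.2524 -0.1555 -0.0023]
  to [0.5283 0.2727 0.072 ] tool [ 0.2523 -0.1555  0.1157]
```

To row units: 0.2524 m is 0.631, 0.24 m is 0.6.

jog_arm(
  ticks=[0.0325,-0.02,0,0,0.075,0.1,-0.0625,0,0,0.075,0.175,-0.1075,0,0,0.075,0.25,-0.155,0,0,0.075,0.325,-0.2,0,0,0.075,0.4,-0.2475,0,0,0.075,0.475,-0.2925,0,0,0.075,0.55,-0.34,0,0,0.075,0.6,-0.37,0,0,0.075,0.631,-0.3888,0,0,0.075,0.631,-0.3888,0,0,0.075,0.631,-0.3888,0,0,0.075],
)

```text
time: 19.45
ee_pos: [0.5286, 0.2716, 0.1872]
eef_rot: [0.747, 0.665, -0.0, 0.0]
ft_force: [0.6, -0.1, 0.8]
width: 0.075
grip_force: 0.0
```

jog_arm(
  ticks=[0,0,0.0375,0,0.075,0,0,0.1125,0,0.075,0,0,0.1875,0,0.075,0,0,0.25,0,0.075,0,0,0.28,0,0.075,0,0,0.2888,0,0.075,0,0,0.2888,0,0.075,0,0,0.2888,0,0.075],
)

```text
time: 20.25
ee_pos: [0.5293, 0.2727, 0.0732]
eef_rot: [0.747, 0.665, 0.001, 0.0]
ft_force: [-0.1, -0.0, 0.8]
width: 0.0749
grip_force: 0.0
```

jog_arm(
  ticks=[0,0,0,0,0.05,0,0,0,0,0.04,0,0,0,0,0.034,0,0,0,0,0.034,0,0,0,0,0.034,0,0,0,0,0.034,0,0,0,0,0.034,0,0,0,0,0.034,0,0,0,0,0.034,0,0,0,0,0.034],
  grip_force=12,
)

```text
time: 21.25
ee_pos: [0.5285, 0.2727, 0.0721]
eef_rot: [0.747, 0.665, 0.0, -0.0]
ft_force: [-0.3, 0.1, 1.4]
width: 0.0419
grip_force: 12.0
```

```bash
python3 - <<'E'
from h import *
go((*comp(.045),.24),(*comp(.045),.076))
E
```

```text
at [0.5285 0.2727 0.0721] yang -6.6 q7 -0.53 t 21.25
  to [0.664  0.0925 0.24  ] tool [-0.1633  0.1555 -0.1679]
  to [0.664  0.0925 0.076 ] tool [-0.1633  0.1554 -0.0039]
```

To row units: -0.1 m is -0.25, -0.085 m is -0.2125.

jog_arm(
  ticks=[0,0,-0.025,0,0.034,0,0,-0.075,0,0.034,0,0,-0.15,0,0.034,0,0,-0.2125,0,0.034,0,0,-0.25,0,0.034,0,0,-0.25,0,0.034],
)

```text
time: 21.85
ee_pos: [0.5295, 0.2731, 0.1743]
eef_rot: [0.747, 0.665, 0.002, 0.0]
ft_force: [0.2, -0.2, -1.4]
width: 0.0418
grip_force: 12.0
```

jog_arm(
  ticks=[-0.025,0.025,0,0,0.034,-0.075,0.07,0,0,0.034,-0.1375,0.13,0,0,0.034,-0.2,0.19,0,0,0.034,-0.2625,0.25,0,0,0.034,-0.325,0.31,0,0,0.034,-0.375,0.3575,0,0,0.034,-0.4,0.38,0,0,0.034,-0.4083,0.3888,0,0,0.034,-0.4083,0.3888,0,0,0.034,-0.4083,0.3888,0,0,0.034],
)

```text
time: 22.95
ee_pos: [0.6634, 0.0942, 0.1717]
eef_rot: [0.746, 0.666, -0.0, -0.001]
ft_force: [-0.6, 0.8, -0.9]
width: 0.0418
grip_force: 12.0
```

jog_arm(
  ticks=[0,0,0.025,0,0.034,0,0,0.075,0,0.034,0,0,0.1375,0,0.034,0,0,0.1875,0,0.034,0,0,0.22,0,0.034,0,0,0.23,0,0.034,0,0,0.23,0,0.034,0,0,0.23,0,0.034],
)

```text
time: 23.75
ee_pos: [0.6646, 0.0927, 0.0811]
eef_rot: [0.747, 0.665, 0.001, 0.0]
ft_force: [-0.0, 0.5, -0.6]
width: 0.042
grip_force: 12.0
```

jog_arm(
  ticks=[0,0,0.0025,0,0.034,0,0,0.005,0,0.034,0,0,0.0075,0,0.034,0,0,0.01,0,0.034,0,0,0.01,0,0.034,0,0,0.01,0,0.034],
)

```text
time: 24.35
ee_pos: [0.6641, 0.0925, 0.0762]
eef_rot: [0.747, 0.665, 0.0, -0.0]
ft_force: [-1.0, 0.8, 1.1]
width: 0.042
grip_force: 12.0
```

To row units: -0.09 m is -0.225, -0.08 m is -0.2.

jog_arm(
  ticks=[0,0,0.0013,0,0.034,0,0,0.0013,0,0.034,0,0,0.0013,0,0.045,0,0,0.0013,0,0.055,0,0,0.0013,0,0.065,0,0,0.0013,0,0.065,0,0,0.0013,0,0.065,0,0,-0.0375,0,0.065,0,0,-0.1125,0,0.065,0,0,-0.2,0,0.065,0,0,-0.225,0,0.065,0,0,-0.225,0,0.065],
)

```text
time: 25.55
ee_pos: [0.6652, 0.0925, 0.1691]
eef_rot: [0.747, 0.665, 0.002, 0.001]
ft_force: [-0.2, -0.4, -1.0]
width: 0.0646
grip_force: 0.0
```

```bash
python3 - <<'E'
from h import *
go((.5117,.0485,.17),(.5117,.0485,.057))
C=r.camera("top")
for n,q in(("green",(287,251)),("green2",(312,291)),("pink",(317,209))):
    x=least_squares(lambda v:cen(hull(C,cap(*v,.034,.078,.022)))-q,[.5,0],diff_step=1e-3).x; d=x-[.5117,.0485]
    print(n,x.round(3),np.hypot(*d).round(3),np.degrees(np.arctan2(d[1],d[0])).round())
cv2.imwrite("pics/p2.png",cv2.resize(C["img"][100:300,130:460,::-1],None,fx=2,fy=2))
E
```

```text
at [0.6652 0.0925 0.1691] yang -6.7 q7 -0.16 t 25.55
  to [0.5117 0.0485 0.17  ] tool [-0.0615 -0.1474 -0.0016]
  to [0.5117 0.0485 0.057 ] tool [-0.0617 -0.1479  0.1114]
green [0.432 0.034] 0.081 -169.0
green2 [ 0.344 -0.021] 0.182 -157.0
pink [ 0.528 -0.036] 0.086 -79.0
```

View pics/p2.png

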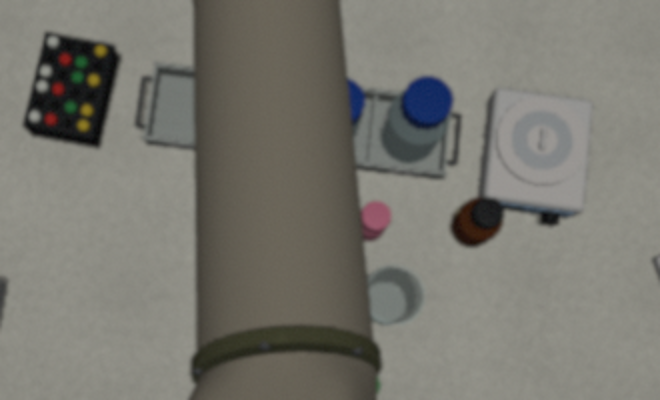

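To row units: -0.1465 m is -0.3663, -0.0615 m is -0.1538.

jog_arm(
  ticks=[-0.0125,-0.025,0,0,0.06,-0.0325,-0.075,0,0,0.06,-0.0575,-0.1375,0,0,0.06,-0.085,-0.2,0,0,0.06,-0.1125,-0.2625,0,0,0.06,-0.135,-0.32,0,0,0.06,-0.15,-0.355,0,0,0.06,-0.1538,-0.3663,0,0,0.06,-0.1538,-0.3663,0,0,0.06,-0.1538,-0.3663,0,0,0.06,-0.1538,-0.3663,0,0,0.06],
)

```text
time: 26.7
ee_pos: [0.5119, 0.0485, 0.1658]
eef_rot: [0.747, 0.665, -0.0, 0.0]
ft_force: [0.8, 0.4, 0.1]
width: 0.0602
grip_force: 0.0
```

```bash
python3 - <<'E'
from h import *
go((.5117,.0485,.057))
c=r.camera("wrist"); cv2.imwrite("pics/w2.png",c["img"][:,:,::-1])
E
```

```text
at [0.5119 0.0485 0.1658] yang -6.6 q7 -0.24 t 26.7
  to [0.5117 0.0485 0.057 ] tool [-0.     -0.0002  0.1088]
```

View pics/w2.png

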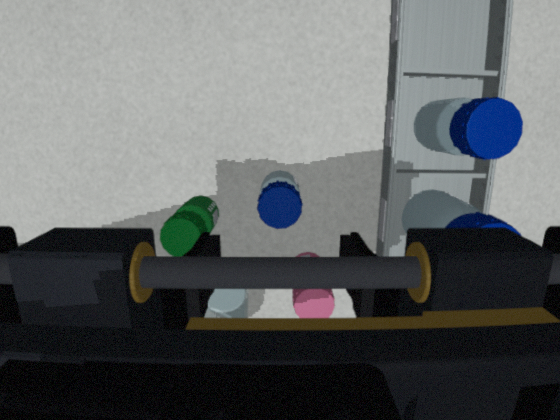

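To row units: 0.1085 m is 0.2713, 0.106 m is 0.265.

jog_arm(
  ticks=[0,0,0.0375,0,0.06,0,0,0.1,0,0.06,0,0,0.175,0,0.06,0,0,0.2375,0,0.06,0,0,0.265,0,0.06,0,0,0.2713,0,0.06,0,0,0.2713,0,0.06,0,0,0.2713,0,0.06],
)

```text
time: 27.55
ee_pos: [0.5123, 0.0485, 0.0587]
eef_rot: [0.747, 0.665, 0.001, 0.0]
ft_force: [0.6, -1.4, 0.9]
width: 0.0601
grip_force: 0.0
```

jog_arm(
  ticks=[0,0,0,0,0.045,0,0,0,0,0.035,0,0,0,0,0.027,0,0,0,0,0.027,0,0,0,0,0.027,0,0,0,0,0.027,0,0,0,0,0.027,0,0,0,0,0.027,0,0,0,0,0.027,0,0,0,0,0.027],
  grip_force=10,
)

```text
time: 28.55
ee_pos: [0.5115, 0.0484, 0.0577]
eef_rot: [0.747, 0.665, 0.0, 0.0]
ft_force: [0.8, 0.2, 3.3]
width: 0.0338
grip_force: 10.0
```

```bash
python3 - <<'E'
from h import *
go((*comp(.135),.20),(*comp(.135),.061))
E
```

```text
at [0.5115 0.0484 0.0577] yang -6.6 q7 -0.17 t 28.55
  to [0.6743 0.1819 0.2   ] tool [ 0.1515  0.1463 -0.1423]
  to [0.6743 0.1819 0.061 ] tool [ 0.1515  0.1462 -0.0033]
```

To row units: -0.145 m is -0.3625, -0.14 m is -0.35.

jog_arm(
  ticks=[0,0,-0.025,0,0.027,0,0,-0.075,0,0.027,0,0,-0.15,0,0.027,0,0,-0.225,0,0.027,0,0,-0.3,0,0.027,0,0,-0.35,0,0.027,0,0,-0.3625,0,0.027,0,0,-0.3625,0,0.027],
)

```text
time: 29.35
ee_pos: [0.5115, 0.0484, 0.2029]
eef_rot: [0.747, 0.665, 0.0, 0.0]
ft_force: [0.5, -0.1, -0.7]
width: 0.0336
grip_force: 10.0
```

jog_arm(
  ticks=[0.025,0.025,0,0,0.027,0.075,0.0725,0,0,0.027,0.1325,0.1275,0,0,0.027,0.1925,0.185,0,0,0.027,0.25,0.2425,0,0,0.027,0.3075,0.2975,0,0,0.027,0.35,0.3375,0,0,0.027,0.3725,0.36,0,0,0.027,0.3788,0.3658,0,0,0.027,0.3788,0.3658,0,0,0.027,0.3788,0.3658,0,0,0.027],
)

```text
time: 30.45
ee_pos: [0.6737, 0.1809, 0.202]
eef_rot: [0.747, 0.665, -0.001, -0.0]
ft_force: [0.5, 0.4, -0.0]
width: 0.0337
grip_force: 10.0
```

jog_arm(
  ticks=[0,0,0.0375,0,0.027,0,0,0.1,0,0.027,0,0,0.175,0,0.027,0,0,0.25,0,0.027,0,0,0.305,0,0.027,0,0,0.3325,0,0.027,0,0,0.3425,0,0.027,0,0,0.3425,0,0.027,0,0,0.3425,0,0.027],
)

```text
time: 31.35
ee_pos: [0.6749, 0.182, 0.0669]
eef_rot: [0.747, 0.665, 0.001, 0.0]
ft_force: [0.3, -0.5, -0.3]
width: 0.0341
grip_force: 10.0
```

jog_arm(
  ticks=[0,0,0.0025,0,0.027,0,0,0.005,0,0.027,0,0,0.0075,0,0.027,0,0,0.01,0,0.027,0,0,0.01,0,0.027,0,0,0.01,0,0.027],
)

```text
time: 31.95
ee_pos: [0.6744, 0.1819, 0.0618]
eef_rot: [0.747, 0.665, 0.0, 0.0]
ft_force: [-0.1, 0.7, 1.6]
width: 0.034
grip_force: 10.0
```

To row units: -0.15 m is -0.375, -0.13 m is -0.325.

jog_arm(
  ticks=[0,0,0.0013,0,0.027,0,0,0.0013,0,0.027,0,0,0.0013,0,0.04,0,0,0.0013,0,0.05,0,0,0.0013,0,0.06,0,0,0.0013,0,0.06,0,0,0.0013,0,0.06,0,0,-0.0375,0,0.06,0,0,-0.1125,0,0.06,0,0,-0.2125,0,0.06,0,0,-0.325,0,0.06,0,0,-0.375,0,0.06],
)

```text
time: 33.15
ee_pos: [0.6757, 0.1818, 0.2179]
eef_rot: [0.747, 0.665, 0.003, 0.001]
ft_force: [1.0, -0.8, -0.1]
width: 0.0601
grip_force: 0.0
```

jog_arm(
  ticks=[0.025,-0.025,0,0,0.06,0.075,-0.075,0,0,0.06,0.15,-0.15,0,0,0.06,0.25,-0.2,0,0,0.06,0.325,-0.25,0,0,0.06,0.4,-0.3,0,0,0.06,0.475,-0.35,0,0,0.06,0.55,-0.4,0,0,0.06,0.6,-0.45,0,0,0.06,0.625,-0.475,0,0,0.06,0.625,-0.475,0,0,0.06,0.625,-0.475,0,0,0.06],
)

```text
time: 34.35
ee_pos: [0.5153, 0.4507, 0.2116]
eef_rot: [0.747, 0.664, -0.0, 0.001]
ft_force: [0.7, -1.3, 0.0]
width: 0.06
grip_force: 0.0
```

```bash
python3 - <<'E'
from h import *
c=r.camera("scene"); t=r.camera("top")
o=np.vstack([cv2.resize(c["img"][130:310,60:430],(600,292)),cv2.resize(t["img"][100:310,80:470],(600,300))])
cv2.imwrite("pics/end.png",o[:,:,::-1])
E
```

```text
(no output)
```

View pics/end.png

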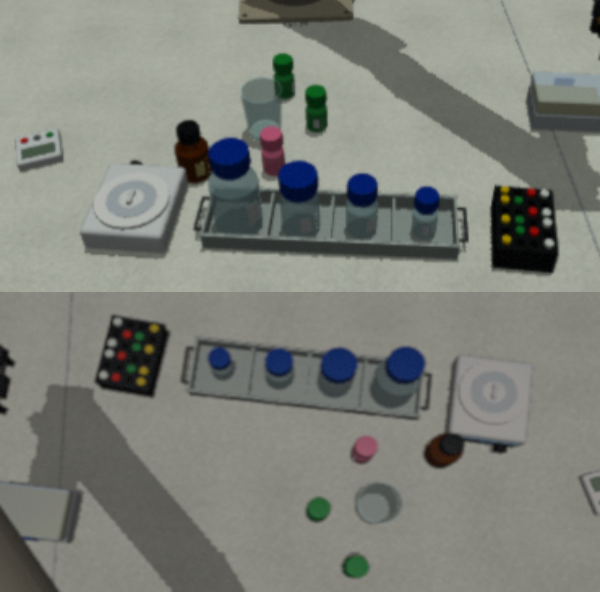

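All four bottles stand upright, one per compartment: the largest by the stirrer (scene view about 232,190), then down to the smallest at the tube-rack end (425,212). The brown bottle, beaker and look-alikes are where they were.

```bash
python3 -c "
from bench import r
print(r.close_job())"
```

```text
the job is handed in; nothing more can be done
None
```

The four blue-capped bottles stand upright in the rack, one per compartment, with the largest next to the stirrer and the smallest at the tube-rack end; nothing else was moved, and the job was handed in at about 34 s.

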